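# Line up four desk things by height on the display board

## Task

Take the wooden block, the thread reel, the yellow car and the eraser from the table in front of the display board and set them out on the board in order of height, one in the middle of each white disc, the tallest on the disc next to the brown tin and going down to the lowest next to the blue car. Each thing stands the same way up as it does now, flat on its disc, whichever way it is turned. Leave the tin and the blue car where they are.

Things in the scene. Friction and masses are not known exactly. Their poses are not given: they have to be found in the camera images.
- peg_block: pale wooden block standing upright on the table between the robot and the display board (a like block far back beside a cone is not meant), 45 x 40 x 105 mm (its own x, y, z), the tallest of the four; origin at the centre of its underside, z up
- thread_reel: small wooden reel of red thread standing upright, flanges 28 mm in diameter at top and bottom (lowest 9 mm and highest 8 mm), waist about 16 mm, 40 mm high, second tallest; origin at the centre of its underside, z along its axis, up
- car_yellow: yellow toy car on its wheels, 32 mm wide (its x), 62 mm long (its y), 29 mm high, third tallest; the wheels do not turn; the body sides are 28 mm apart, 32 mm over the wheels; origin on its underside, at mid-length and mid-width, z up
- eraser: white eraser in a dark blue sleeve lying flat, 21 mm wide (its x), 45 mm long (its y), 13 mm high, the lowest of the four; origin at the centre of its underside, z up
- pad_0: white disc, 60 mm across, 2 mm thick, fixed on the dark display board (100 x 335 mm, top 15 mm above the table): the first, at the +y (left) end. Discs 0, 1, 2, 3 stand in a straight row, 85 mm apart, in that order along their shared -y axis. Origin: centre of its underside, z up; its top is 2 mm above the origin
- pad_1: white disc, 60 mm across, 2 mm thick, fixed on the dark display board (100 x 335 mm, top 15 mm above the table): the second. Discs 0, 1, 2, 3 stand in a straight row, 85 mm apart, in that order along their shared -y axis. Origin: centre of its underside, z up; its top is 2 mm above the origin
- pad_2: white disc, 60 mm across, 2 mm thick, fixed on the dark display board (100 x 335 mm, top 15 mm above the table): the third. Discs 0, 1, 2, 3 stand in a straight row, 85 mm apart, in that order along their shared -y axis. Origin: centre of its underside, z up; its top is 2 mm above the origin
- pad_3: white disc, 60 mm across, 2 mm thick, fixed on the dark display board (100 x 335 mm, top 15 mm above the table): the last, at the other end. Discs 0, 1, 2, 3 stand in a straight row, 85 mm apart, in that order along their shared -y axis. Origin: centre of its underside, z up; its top is 2 mm above the origin
- pin_tin: round brown tin with a lid, 70 mm in diameter, 27 mm high, standing loose on the table just beyond one end of the row of discs (107 mm from the centre of the nearest disc, either end); it marks the end for the tallest thing; origin at the centre of its underside
- car_blue: blue toy car on its wheels, 32 x 62 x 29 mm, pointing any way, standing loose on the table just beyond the other end of the row, the end for the lowest thing; origin at the centre of its underside

How it is judged:
At the end, for the whole second after the job is handed in: From tin to blue car: block, reel, car, eraser, each centre within 15 mm of its disc's centre seen from above, upright within 0.15 rad, underside on the disc (at most 5 mm above its top) and at rest; tin and blue car within 20 mm of where they stood (((y of pin_tin in the frame of pad_0 above -0.1275 m and horizontal distance between peg_block and pad_0 below 0.015 m and horizontal distance between thread_reel and pad_1 below 0.015 m and horizontal distance between car_yellow and pad_2 below 0.015 m and horizontal distance between eraser and pad_3 below 0.015 m) or (y of pin_tin in the frame of pad_0 below -0.1275 m and horizontal distance between eraser and pad_0 below 0.015 m and horizontal distance between car_yellow and pad_1 below 0.015 m and horizontal distance between thread_reel and pad_2 below 0.015 m and horizontal distance between peg_block and pad_3 below 0.015 m)) and angle between each of peg_block, thread_reel, car_yellow, eraser's own z axis and vertical below 0.15 rad and z of peg_block in the frame of pad_0 between -0.003 and 0.007 m and linear speed of each of peg_block, thread_reel, car_yellow, eraser below 0.02 m/s and z of thread_reel in the frame of pad_0 between -0.003 and 0.007 m and z of car_yellow in the frame of pad_0 between -0.003 and 0.007 m and z of eraser in the frame of pad_0 between -0.003 and 0.007 m and distance of each of pin_tin, car_blue from where it was at the start of the episode below 0.02 m); the robot touches nothing.
It fails at once if the tin is pushed more than 20 mm from its place (distance of pin_tin from where it was at the start of the episode above 0.02 m).
It fails at once if the blue car is pushed more than 20 mm from its place (distance of car_blue from where it was at the start of the episode above 0.02 m).
It also fails if it takes over 112 s, if anything falls off the work surface, if the arm or the gripper's body presses on something with over 40 N, if the wrist force passes 120 N, or if a joint passes its speed limit or range.

## Robot

A 7-joint arm with a two-finger parallel gripper is mounted at the origin on a cart in front of the work surface, level with it; the furniture and walls round the work are solid. World frame = base frame: x ahead of the robot, y to its left, z up, the work surface at z = 0. Lengths are in m, angles in rad, forces in N, time in s.
With the tool pointing down it reaches from about 0.425 to 0.95 m from the base axis. Payload 4.7 kg.
Tool frame: the origin (TCP) lies at the centre of the arm's flange, where the gripper is bolted on; the fingertips stand 182 mm ahead of it and the grasp point (between the pads) lies 164 mm ahead of it; z points along the fingers, y is the line along which they close (so a half turn about z gives the same grasp; the last joint's range is limited). The gripper opens to 87 mm and grips with 3 to 60 N. Pads are 19 mm wide; open, the fingers measure 117 mm over their backs; the gripper's body (75 mm by 190 mm) begins 51 mm behind the grasp point.
Start: joints at [-1.203, 0.469, -0.049, 1.532, 0.024, 1.141, -0.082], TCP at [0.261, 0.623, 0.405] pointing down, gripper open.
Joint ranges: [-2.59, 2.59], [-0.33, 1.99], [-1.39, 1.29], [0.1, 2.45], [-1.04, 4.18], [0.21, 1.99], [-2.66, 2.66]. Speed limits (rad/s): [2.57, 2.57, 3.14, 3.14, 3.14, 3.14, 3.14].

## Interface

Orientations are given as a unit quaternion [x, y, z, w].
In Python, from station import get_obs, grab_frame, camera_params, sign_off, silhouettes, place_of gives the robot as it stands. The module is installed in compiled form; this text tells all that it offers.
- The arm moves only by the tool move_arm, never from a script. Its argument "commands" is a list of rows, each a list of 7 numbers: the shift along the tool's x, y, z in m, then the turn, a rotation vector about the tool's x, y, z in rad, then the opening, from 0 (shut) to 1 (fully open). In form: [[tx, ty, tz, rx, ry, rz, claw], ...]. A call has 1 to 8 rows; each row is the pose to reach, as a shift and turn from the pose commanded when the call began, along the tool's axes at that moment; what a row does not reach only later rows make up. A row lasts 1/10 s, in which the tool goes at most 50 mm and 8.59 degrees, less where a joint would pass 70% of its speed; a pose out of reach is approached as far as the arm can. A call with a gripper value outside its range is refused whole. The fingers move at their own pace and stop on an object; "squeeze" is the grip in N (left out, the last holds). Time passes only in rows, so rows that repeat a pose let the fingers close. It gives the time, the measured TCP pose, the force, the opening and the grip force at its end, in the units of the state.
- get_obs(): the state, without advancing time (a new reading comes with each control period).
- grab_frame(name): name is "side" or "top"; returns (picture, depth): 384x512x3 uint8, red, green, blue; 384x512 float32, m along the optical axis (not along the pixel's ray), 0 where there is no reading.
- camera_params(name): a dict with "fx", "fy", "cx", "cy" (pixels), "dist_coeffs" ([k1, k2, p1, p2, k3] as OpenCV has them; the pictures are not rectified), "rvec" (rotation vector, rad) and "tvec" (3), from world to camera coordinates, as OpenCV has them. Camera axes: x right, y down, z forward; pixel columns grow to the right and rows downward; lengths in m; the calibration is good to about 2 mm. A picture is of the moment at which its call begins. camera_params takes no time and is no camera call.
- sign_off(): hands the job in; it is judged then, once.
Trained networks look in the newest picture that a camera, given by its name, has taken for a name from the list of things; names that differ only in an ending like _2 or _b are one class to them, and where a whole thing is asked for, a point or a joint stands for the part that bears it (a point fixed in the world has none). Each returns a list of dicts, best first, with "conf" (0 to 1); they miss things now and then, are a little off and sometimes report something else, mostly with a low value. They report only what shows in the picture. A call takes as long as a camera call.
- silhouettes(camera, query): "mask" (384x512 bool, what is visible of it) and "bbox" ([left, top, right, bottom] in pixels, round what is visible of it).
- place_of(camera, query): "pixel" ([row, column] in pixels: a listed point, or the origin of a listed thing).
The state is a dict: "time_s": time; "joint_positions": joint angles; "joint_vel": joint speeds; "joint_torque": joint torques, N m; "tcp_pos": TCP position; "tcp_rot": TCP orientation; "force": force on the tool from outside, world axes, zero at the start; "moment": the same for the moment, N m; "finger_gap": opening from 0.0 (shut) to 1.0 (fully open); "finger_force": force on a finger pad.
Only numpy, scipy, OpenCV 4.12 (cv2) and the standard library are available. Lean on these libraries where they do the work, as an engineer would, in place of code of your own. Each camera call takes 0.05 s, during which the arm holds its last target. There are 200 camera calls.

## Working session

There is one attempt and no reset: what is moved stays moved. The work goes in short steps, Python scripts to look and compute and a tool call to move; the robot and the scene stay as the last step left them, time stands still between calls to the robot, and variables do not carry over. Pictures are saved under pics/ and viewed, at most 14 in all, crops included, and the job is handed in when it is done.

Besides the shell and the picture viewer there is one more tool, called after "Request:" as name(argument=value, ...) on one line, values as JSON. move_arm: Moves the arm, as the interface text tells. Its arguments: {"type":"object","properties":{"commands":{"type":"array"},"squeeze":{"type":"number"}},"required":["commands"]}

```bash
mkdir -p pics; python3 - <<'E'
from station import *
import cv2,numpy as np
ims=[]
for c in ("top","side"):
    p,d=grab_frame(c); cv2.imwrite(f"pics/{c}0.png",cv2.resize(p[:,:,::-1],(800,600)))
    k=camera_params(c); R=cv2.Rodrigues(np.array(k["rvec"],float))[0]; print(c,k["fx"],-R.T@np.array(k["tvec"]).ravel(),R[2])
o=get_obs();print(o)
E
```

```text
top 493.3457247717762 [0.34363432 0.021681   1.21182597] [ 0.18916178 -0.00740584 -0.98191801]
side 387.505517464337 [ 0.22036336 -0.53999457  0.63236729] [ 0.40600532  0.63687847 -0.65539721]
{'time_s': 0.1, 'joint_positions': array([-1.20290798,  0.46939912, -0.04860245,  1.5335553 ,  0.02412892,
        1.14102961, -0.08231205]), 'joint_vel': array([ 0.00124841, -0.00199644, -0.00013588, -0.0031936 ,  0.00054847,
       -0.00091354,  0.00117296]), 'joint_torque': array([ 6.36813293e-04, -5.09174037e+01, -8.13321350e-02, -2.36828041e+01,
       -6.14672899e-02,  3.45078274e-02,  5.89058163e-05]), 'tcp_pos': array([0.26075436, 0.62237152, 0.40378639]), 'tcp_rot': array([ 1.97077870e-01,  9.80387423e-01, -8.92136093e-04, -1.35371789e-04]), 'force': array([0.0181014 , 0.05436892, 0.54938909]), 'moment': array([-0.01049906, -0.02469731,  0.01337755]), 'finger_force': 0.0, 'finger_gap': 1.0000907408020137}
```

View pics/top0.png

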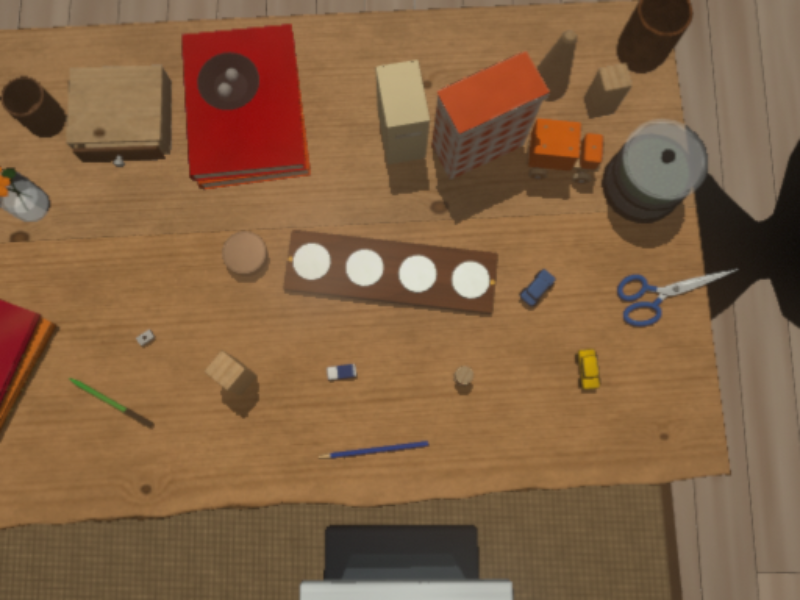

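View pics/side0.png

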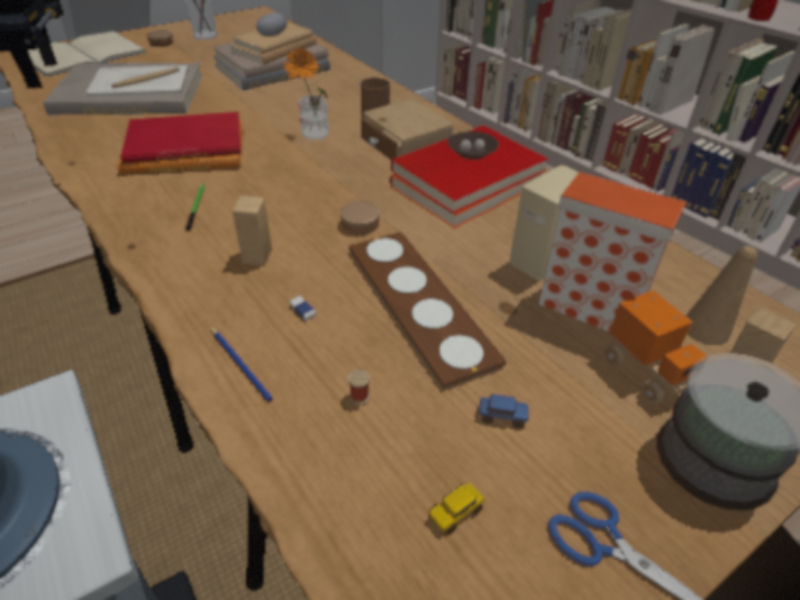

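The top picture (800x600) shows the tin at (245,253) left (+y) of the discs (312,261)–(470,280), and the blue car right at (538,288). The block is at (225,370), eraser (342,372), reel (463,376) and yellow car (589,369). The order is therefore block→pad_0, reel→pad_1, car→pad_2, eraser→pad_3. The side view agrees.

```bash
cat > h.py <<'E'
from station import *
import cv2,numpy as np
def cam(c):
    k=camera_params(c); K=np.array([[k["fx"],0,k["cx"]],[0,k["fy"],k["cy"]],[0,0,1]])
    return K,np.array(k["dist_coeffs"],float),cv2.Rodrigues(np.array(k["rvec"],float))[0],np.array(k["tvec"],float).ravel()
def rays(c,uv):
    K,D,R,t=cam(c); n=cv2.undistortPoints(np.array(uv,float).reshape(-1,1,2),K,D)[:,0]
    return np.c_[n,np.ones(len(n))]@R, -R.T@t   # unit-depth rays in world, centre
def onplane(c,uv,z):
    r,o=rays(c,uv); return o+r*((z-o[2])/r[:,2])[:,None]
def cloud(c,mask,d):
    v,u=np.nonzero(mask&(d>0)); r,o=rays(c,np.c_[u,v]); return o+r*d[v,u][:,None]
def proj(c,P):
    K,D,R,t=cam(c); return cv2.projectPoints(np.array(P,float).reshape(-1,1,3),cv2.Rodrigues(R)[0],t,K,D)[0][:,0]
def rect(P):
    (c,s,a)=cv2.minAreaRect((P[:,:2]*1000).astype(np.float32)); w,l=s
    if w>l: a+=90; w,l=l,w   # a = dir of short side... report long-axis angle
    return np.round(c,1),round(w,1),round(l,1),round((a+90)%180,1)
E
python3 - <<'E'
from h import *
H=dict(peg_block=.105,thread_reel=.04,car_yellow=.029,eraser=.013,pad_0=.017,pad_1=.017,pad_2=.017,pad_3=.017,pin_tin=.027,car_blue=.029)
for c in("top","side"):
    p,d=grab_frame(c)
    for n,h in H.items():
        s=silhouettes(c,n); q=place_of(c,n)
        if n.startswith("pad"): 
            print(c,n,[(round(a["conf"],2),a["bbox"]) for a in s[:2]])
        if q:
            z0=.015 if n[:3]=="pad" else 0
            print(c,n,"place",[(round(a["conf"],2),np.round(onplane(c,[a["pixel"][::-1]],z0)[0]*1000,0)) for a in q[:2]])
        if s and not n.startswith("pad"):
            P=cloud(c,s[0]["mask"],d); zt=np.percentile(P[:,2],95)
            T=P[P[:,2]>zt-(.006 if n!='car_yellow' else .02)]
            print(c,n,round(s[0]["conf"],2),"n",len(P),"ztop",round(zt*1000),"top med",np.round(np.median(T,0)*1000),"rect",rect(T))
            v,u=np.nonzero(s[0]["mask"]); print("   mask on z=h/2",rect(onplane(c,np.c_[u,v],h*.6)), 'mask at h',rect(onplane(c,np.c_[u,v],h)))
p,d=grab_frame("top")
m=((p.min(2)>150)&(p.max(2).astype(int)-p.min(2)<60)).astype(np.uint8)
n,l,st,ce=cv2.connectedComponentsWithStats(m)
for i in range(1,n):
    if 300<st[i,4]<1200: print(st[i],np.round(onplane("top",[ce[i]],.017)[0]*1000,1))
E
```

```text
top peg_block 0.89 n 536 ztop 108 top med [460. 264. 104.] rect (array([458.7, 262.9]), 39.7, 45.4, 50.9)
   mask on z=h/2 (array([458.4, 262.7]), 45.4, 69.1, 53.0) mask at h (array([454.3, 253.9]), 43.8, 66.6, 53.0)
top thread_reel place [(0.41, array([453., -97.,   0.]))]
top thread_reel 0.67 n 123 ztop 42 top med [459. -88.  39.] rect (array([457.6, -88.4]), 24.3, 26.3, 0.6)
   mask on z=h/2 (array([458. , -88.7]), 26.6, 29.1, 179.1) mask at h (array([456.4, -87.2]), 26.2, 28.7, 179.1)
top car_yellow place [(0.52, array([ 471., -279.,    0.]))]
top car_yellow 0.57 n 292 ztop 30 top med [ 469. -283.   23.] rect (array([ 469.3, -284. ]), 32.5, 57.2, 0.6)
   mask on z=h/2 (array([ 469.3, -283.9]), 34.3, 58.7, 8.4) mask at h (array([ 468.1, -281. ]), 34.0, 58.1, 8.4)
top eraser place [(0.74, array([470.,  98.,   0.]))]
top eraser 0.59 n 192 ztop 15 top med [464.  99.  11.] rect (array([465.5, 100.8]), 20.7, 43.8, 97.5)
   mask on z=h/2 (array([465.8, 100.3]), 25.8, 47.6, 99.4) mask at h (array([465.3, 100. ]), 25.7, 47.4, 99.4)
top pad_0 [(0.88, [188.0, 159.2, 213.1, 180.6]), (0.85, [
[... 2855 characters left out ...]
in 0.77 n 423 ztop 28 top med [651. 251.  26.] rect (array([653.8, 253.5]), 64.4, 68.9, 20.0)
   mask on z=h/2 (array([653.6, 255. ]), 68.0, 98.7, 59.1) mask at h (array([646. , 241.1]), 66.8, 96.9, 59.1)
side car_blue place [(0.88, array([ 599., -214.,    0.])), (0.22, array([ 467., -284.,    0.]))]
side car_blue 0.75 n 449 ztop 30 top med [ 594. -211.   28.] rect (array([ 595. , -209.7]), 22.0, 31.9, 137.9)
   mask on z=h/2 (array([ 595.5, -212.5]), 43.9, 60.8, 141.2) mask at h (array([ 588.4, -218.7]), 43.0, 59.6, 141.2)
[188 156  23  23 420] [641.2 150.1  17. ]
[222 160  23  23 425] [631.1  65.6  17. ]
[256 164  23  23 425] [621.  -18.8  17. ]
[290 168  23  23 425] [ 611.1 -103.2   17. ]
```

```bash
cat > go.py <<'E'
import sys,numpy as np
from station import get_obs
from scipy.spatial.transform import Rotation as Ro
# args: x y z(TCP, mm) tool-y angle deg -> shift (tool axes) and turn, taking the nearer half turn
x,y,z,a=map(float,sys.argv[1:5]); o=get_obs(); R=Ro.from_quat(o["tcp_rot"]); j7=o["joint_positions"][6]
for b in (a,a+180):
    b=np.radians(b); Y=np.array([np.cos(b),np.sin(b),0]); Z=np.array([0,0,-1.]); G=Ro.from_matrix(np.c_[np.cross(Y,Z),Y,Z])
    print("turn",np.round((R.inv()*G).as_rotvec(),3))
print("shift",np.round(R.inv().apply(np.array([x,y,z])/1000-o["tcp_pos"]),4),"j7",round(j7,2),"t",o["time_s"],"pos",np.round(o["tcp_pos"]*1000,1),"gap",round(o["finger_gap"],2),"tiltZ",np.round(R.as_matrix()[:,2],3))
E
python3 go.py 466 100 290 7.3
```

```text
turn [ 0.    -0.     1.047]
turn [ 0.     0.    -2.095]
shift [-0.3912 -0.4027  0.1147] j7 -0.08 t 2.25 pos [260.8 622.6 404.8] gap 1.0 tiltZ [ 0.  0. -1.]
```

Request:
move_arm(commands=[[-0.391, -0.403, 0, 0, 0, 1.05, 0.6], [-0.391, -0.403, 0, 0, 0, 1.05, 0.6], [-0.391, -0.403, 0, 0, 0, 1.05, 0.6], [-0.391, -0.403, 0, 0, 0, 1.05, 0.6], [-0.391, -0.403, 0, 0, 0, 1.05, 0.6], [-0.391, -0.403, 0, 0, 0, 1.05, 0.6], [-0.391, -0.403, 0, 0, 0, 1.05, 0.6], [-0.391, -0.403, 0, 0, 0, 1.05, 0.6]], squeeze=15)

```text
time_s: 3.05
tcp_pos: [0.4072, 0.2482, 0.4051]
tcp_rot: [0.663, 0.749, 0.001, -0.0]
force: [1.0, -0.4, 0.2]
finger_gap: 0.604
finger_force: 0.0
```

```bash
python3 go.py 466 100 260 7.3
```

```text
turn [ 0.001 -0.001 -0.006]
turn [-1.000e-03 -1.000e-03  3.136e+00]
shift [-0.1543  0.0403  0.145 ] j7 -0.46 t 3.05 pos [407.2 248.2 405.1] gap 0.6 tiltZ [ 0.001  0.001 -1.   ]
```

Request:
move_arm(commands=[[-0.154, 0.04, 0.1, 0, 0, 0, 0.6], [-0.154, 0.04, 0.145, 0, 0, 0, 0.6], [-0.154, 0.04, 0.145, 0, 0, 0, 0.6], [-0.154, 0.04, 0.145, 0, 0, 0, 0.6], [-0.154, 0.04, 0.145, 0, 0, 0, 0.6], [-0.154, 0.04, 0.145, 0, 0, 0, 0.6], [-0.154, 0.04, 0.145, 0, 0, 0, 0.6]])

```text
time_s: 3.75
tcp_pos: [0.4658, 0.1029, 0.2601]
tcp_rot: [0.662, 0.75, 0.0, -0.0]
force: [0.4, 0.8, 0.8]
finger_gap: 0.599
finger_force: 0.0
```

```bash
python3 go.py 466 100 185 7.3
```

```text
turn [ 0.    -0.001 -0.003]
turn [-1.000e-03 -1.000e-03  3.138e+00]
shift [-0.0029 -0.0001  0.0751] j7 0.01 t 3.75 pos [465.8 102.9 260.1] gap 0.6 tiltZ [ 0.     0.001 -1.   ]
```

Request:
move_arm(commands=[[-0.002, 0, 0.035, 0, 0, 0, 0.6], [-0.002, 0, 0.06, 0, 0, 0, 0.6], [-0.002, 0, 0.075, 0, 0, 0, 0.6], [-0.002, 0, 0.075, 0, 0, 0, 0.6], [-0.002, 0, 0.075, 0, 0, 0, 0.0], [-0.002, 0, 0.075, 0, 0, 0, 0.0], [-0.002, 0, 0.075, 0, 0, 0, 0.0], [-0.002, 0, 0.075, 0, 0, 0, 0.0]], squeeze=15)

```text
time_s: 4.55
tcp_pos: [0.466, 0.1006, 0.1855]
tcp_rot: [0.662, 0.75, 0.001, 0.0]
force: [0.3, -0.4, -0.4]
finger_gap: 0.323
finger_force: 0.0
```

```bash
python3 go.py 466 100 260 7.3
```

```text
turn [ 0.002 -0.001 -0.003]
turn [-1.000e-03 -3.000e-03  3.138e+00]
shift [-0.0005  0.     -0.0745] j7 0.09 t 4.55 pos [466.  100.6 185.5] gap 0.32 tiltZ [ 0.002  0.001 -1.   ]
```

Still closing; let it finish.

Request:
move_arm(commands=[[0, 0, 0, 0, 0, 0, 0], [0, 0, 0, 0, 0, 0, 0], [0, 0, 0, 0, 0, 0, 0], [0, 0, 0, 0, 0, 0, 0], [0, 0, 0, 0, 0, 0, 0], [0, 0, -0.04, 0, 0, 0, 0], [0, 0, -0.09, 0, 0, 0, 0], [0, 0, -0.09, 0, 0, 0, 0]])

```text
time_s: 5.35
tcp_pos: [0.468, 0.1003, 0.2797]
tcp_rot: [0.662, 0.749, 0.005, 0.003]
force: [0.7, 0.7, 0.4]
finger_gap: 0.229
finger_force: 15.0
```

```bash
python3 go.py 611 -103 280 -7
```

```text
turn [ 0.011 -0.004  0.246]
turn [ 0.006  0.015 -2.896]
shift [-0.2194  0.1169  0.0004] j7 0.01 t 5.35 pos [468.  100.3 279.7] gap 0.23 tiltZ [ 0.011  0.004 -1.   ]
```

Request:
move_arm(commands=[[-0.219, 0.117, 0, 0, 0, 0.25, 0], [-0.219, 0.117, 0, 0, 0, 0.25, 0], [-0.219, 0.117, 0, 0, 0, 0.25, 0], [-0.219, 0.117, 0, 0, 0, 0.25, 0], [-0.219, 0.117, 0, 0, 0, 0.25, 0], [-0.219, 0.117, 0, 0, 0, 0.25, 0], [-0.219, 0.117, 0, 0, 0, 0.25, 0], [-0.219, 0.117, 0, 0, 0, 0.25, 0]])

```text
time_s: 6.15
tcp_pos: [0.6083, -0.1013, 0.2738]
tcp_rot: [0.75, 0.662, -0.0, -0.001]
force: [-0.1, 0.4, -0.3]
finger_gap: 0.228
finger_force: 15.0
```

```bash
python3 go.py 611 -103.3 203 -7; python3 - <<'E'
from h import *
for c in("top","side"):
    p,d=grab_frame(c); cv2.imwrite(f"pics/{c}1.png",cv2.resize(p[90:300,130:410,::-1],(800,600)) )
E
```

```text
turn [-0.002 -0.001 -0.003]
turn [-2.000e-03  3.000e-03  3.139e+00]
shift [-0.0017  0.003   0.0708] j7 0.23 t 6.15 pos [ 608.3 -101.3  273.8] gap 0.23 tiltZ [-0.002  0.001 -1.   ]
```

View pics/side1.png

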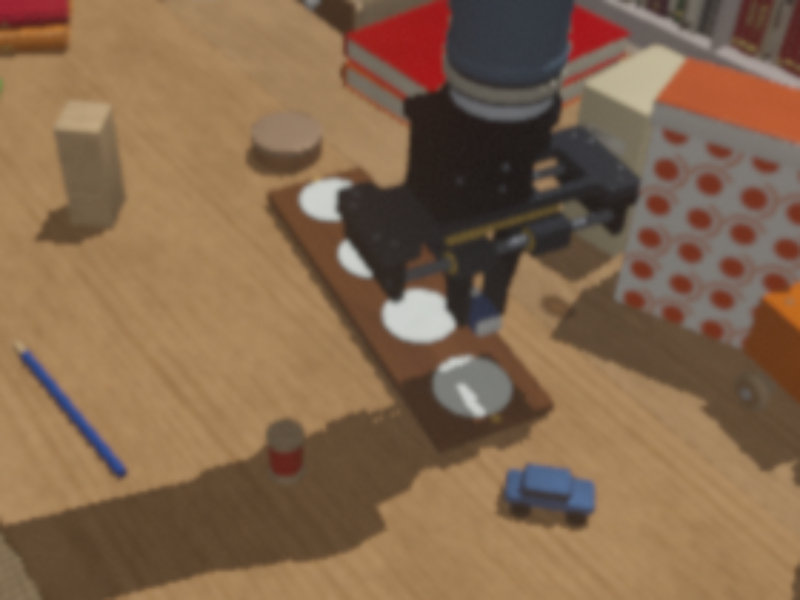

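The eraser is held level between the fingertips at about (485,315) in the crop, above pad_3 at (472,385). Now lower it.

Request:
move_arm(commands=[[-0.002, 0.003, 0.03, 0, 0, 0, 0], [-0.002, 0.003, 0.055, 0, 0, 0, 0], [-0.002, 0.003, 0.067, 0, 0, 0, 0], [-0.002, 0.003, 0.071, 0, 0, 0, 0], [-0.002, 0.003, 0.071, 0, 0, 0, 0], [-0.002, 0.003, 0.071, 0, 0, 0, 0]])

```text
time_s: 6.85
tcp_pos: [0.6122, -0.1048, 0.2048]
tcp_rot: [0.75, 0.661, 0.001, 0.001]
force: [0.0, 0.6, 0.8]
finger_gap: 0.227
finger_force: 15.0
```

```bash
python3 go.py 611 -103.3 202.5 -7
```

```text
turn [ 0.002 -0.    -0.004]
turn [-0.000e+00 -3.000e-03  3.138e+00]
shift [ 0.0014 -0.0014  0.0023] j7 0.28 t 6.85 pos [ 612.2 -104.8  204.8] gap 0.23 tiltZ [ 0.002 -0.    -1.   ]
```

Request:
move_arm(commands=[[0.001, -0.001, 0.002, 0, 0, 0, 0], [0.001, -0.001, 0.002, 0, 0, 0, 0], [0.001, -0.001, 0.002, 0, 0, 0, 0.5], [0.001, -0.001, 0.002, 0, 0, 0, 0.5], [0.001, -0.001, 0.002, 0, 0, 0, 0.5], [0.001, -0.001, 0.002, 0, 0, 0, 0.5], [0.001, -0.001, -0.03, 0, 0, 0, 0.5], [0.001, -0.001, -0.08, 0, 0, 0, 0.5]])

```text
time_s: 7.65
tcp_pos: [0.6097, -0.1032, 0.2815]
tcp_rot: [0.75, 0.661, -0.003, -0.003]
force: [0.9, 0.1, 0.5]
finger_gap: 0.495
finger_force: 0.0
```

```bash
python3 go.py 469 -284 290 95
```

```text
turn [-0.006 -0.006 -1.784]
turn [-0.006  0.006  1.358]
shift [-0.197  -0.1169 -0.0075] j7 0.23 t 7.65 pos [ 609.7 -103.2  281.5] gap 0.49 tiltZ [-0.008  0.    -1.   ]
```

Request:
move_arm(commands=[[-0.197, -0.117, -0.01, 0, 0, 1.36, 0.6], [-0.197, -0.117, -0.01, 0, 0, 1.36, 0.6], [-0.197, -0.117, -0.01, 0, 0, 1.36, 0.6], [-0.197, -0.117, -0.01, 0, 0, 1.36, 0.6], [-0.197, -0.117, -0.01, 0, 0, 1.36, 0.6], [-0.197, -0.117, -0.01, 0, 0, 1.36, 0.6], [-0.197, -0.117, -0.01, 0, 0, 1.36, 0.6], [-0.197, -0.117, -0.01, 0, 0, 1.36, 0.6]])

```text
time_s: 8.45
tcp_pos: [0.4697, -0.2849, 0.2938]
tcp_rot: [0.993, 0.119, 0.0, -0.0]
force: [-0.2, -0.1, -0.4]
finger_gap: 0.598
finger_force: 0.0
```

```bash
python3 go.py 469 -284 250 95; python3 - <<'E'
from h import *
import cv2
p,d=grab_frame("top"); cv2.imwrite("pics/t2.png",cv2.resize(p[130:280,150:410,::-1],(800,462)))
s=silhouettes("top","eraser")
for a in s[:2]:
    P=cloud("top",a["mask"],d); print(a["conf"],np.median(P,0)*1000,rect(P))
    v,u=np.nonzero(a["mask"]);print(rect(onplane("top",np.c_[u,v],.024)))
E
```

```text
turn [ 1.000e-03 -0.000e+00 -2.991e+00]
turn [-0.   -0.    0.15]
shift [-0.0005 -0.001   0.0438] j7 -0.41 t 8.45 pos [ 469.7 -284.9  293.8] gap 0.6 tiltZ [ 0.  0. -1.]
0.63 [ 609.62797375 -102.40621685   28.42200061] (array([ 610.3, -103. ]), 20.7, 44.8, 81.3)
(array([ 609.9, -102.6]), 22.8, 44.5, 88.6)
0.61 [641.41875067 148.35476671  16.17940817] (array([641.4, 148.2]), 58.1, 60.3, 90.5)
(array([639.3, 147.2]), 56.1, 59.6, 89.9)
```

View pics/t2.png

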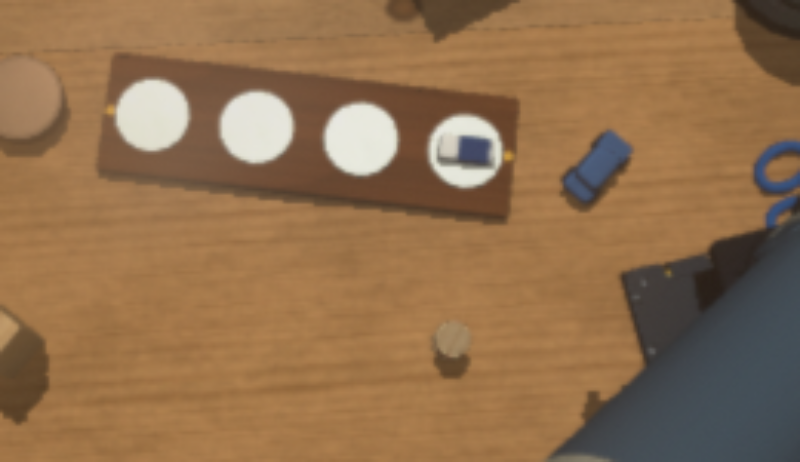

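The eraser lies at (466,150) in the crop, centred on pad_3 to about 1 mm. Next, the car.

Request:
move_arm(commands=[[0, -0.001, 0.02, 0, 0, 0.15, 0.6], [0, -0.001, 0.06, 0, 0, 0.15, 0.6], [0, -0.001, 0.09, 0, 0, 0.15, 0.6], [0, -0.001, 0.107, 0, 0, 0.15, 0.6], [0, -0.001, 0.107, 0, 0, 0.15, 0.6], [0, -0.001, 0.107, 0, 0, 0.15, 0.0], [0, -0.001, 0.107, 0, 0, 0.15, 0.0], [0, -0.001, 0.107, 0, 0, 0.15, 0.0]], squeeze=15)

```text
time_s: 9.35
tcp_pos: [0.4702, -0.2838, 0.188]
tcp_rot: [0.999, 0.048, 0.001, 0.0]
force: [0.1, -0.7, -0.4]
finger_gap: 0.413
finger_force: 0.0
```

Request:
move_arm(commands=[[0, 0, 0, 0, 0, 0, 0], [0, 0, 0, 0, 0, 0, 0], [0, 0, 0, 0, 0, 0, 0], [0, 0, 0, 0, 0, 0, 0], [0, 0, 0, 0, 0, 0, 0], [0, 0, 0, 0, 0, 0, 0]])

```text
time_s: 9.95
tcp_pos: [0.4701, -0.2838, 0.1875]
tcp_rot: [0.999, 0.047, 0.001, 0.0]
force: [0.6, 0.3, 6.8]
finger_gap: 0.309
finger_force: 15.0
```

```bash
python3 go.py 469 -284 290 95
```

```text
turn [ 2.000e-03  1.000e-03 -3.134e+00]
turn [ 0.    -0.001  0.008]
shift [-1.000e-03  1.000e-04 -1.025e-01] j7 -0.4 t 9.95 pos [ 470.1 -283.8  187.5] gap 0.31 tiltZ [ 0.001 -0.    -1.   ]
```

Request:
move_arm(commands=[[0, 0, -0.04, 0, 0, 0, 0], [0, 0, -0.09, 0, 0, 0, 0], [0, 0, -0.11, 0, 0, 0, 0], [0, 0, -0.11, 0, 0, 0, 0]])

```text
time_s: 10.35
tcp_pos: [0.4704, -0.2843, 0.2996]
tcp_rot: [0.999, 0.047, 0.003, 0.001]
force: [0.2, -0.2, -0.6]
finger_gap: 0.306
finger_force: 15.0
```

```bash
python3 go.py 621 -18.8 297 -7
```

```text
turn [ 0.006 -0.003 -1.354]
turn [-0.003 -0.006  1.788]
shift [ 0.1751 -0.25    0.0029] j7 -0.53 t 10.35 pos [ 470.4 -284.3  299.6] gap 0.31 tiltZ [ 0.006 -0.002 -1.   ]
```

Request:
move_arm(commands=[[0.175, -0.25, 0.003, 0, 0, -1.35, 0], [0.175, -0.25, 0.003, 0, 0, -1.35, 0], [0.175, -0.25, 0.003, 0, 0, -1.35, 0], [0.175, -0.25, 0.003, 0, 0, -1.35, 0], [0.175, -0.25, 0.003, 0, 0, -1.35, 0], [0.175, -0.25, 0.003, 0, 0, -1.35, 0], [0.175, -0.25, 0.003, 0, 0, -1.35, 0], [0.175, -0.25, 0.003, 0, 0, -1.35, 0]])

```text
time_s: 11.15
tcp_pos: [0.6206, -0.0144, 0.2914]
tcp_rot: [0.794, 0.608, -0.001, -0.001]
force: [-1.0, -0.4, -0.6]
finger_gap: 0.309
finger_force: 15.0
```

```bash
python3 go.py 621 -18.8 204.5 -7
```

```text
turn [-0.003 -0.    -0.142]
turn [-1.e-03  5.e-03  3.e+00]
shift [-0.0041  0.0018  0.0869] j7 -0.03 t 11.15 pos [620.6 -14.4 291.4] gap 0.31 tiltZ [-0.003  0.001 -1.   ]
```

Request:
move_arm(commands=[[-0.004, 0.002, 0.0, 0, 0, -0.14, 0], [-0.004, 0.002, 0.03, 0, 0, -0.14, 0], [-0.004, 0.002, 0.055, 0, 0, -0.14, 0], [-0.004, 0.002, 0.07, 0, 0, -0.14, 0], [-0.004, 0.002, 0.07, 0, 0, -0.14, 0], [-0.004, 0.002, 0.07, 0, 0, -0.14, 0]])

```text
time_s: 11.75
tcp_pos: [0.6212, -0.0225, 0.2235]
tcp_rot: [0.754, 0.657, -0.0, -0.0]
force: [-0.1, -0.1, -0.7]
finger_gap: 0.309
finger_force: 15.0
```

```bash
python3 go.py 621 -18.8 204.5 -7
```

```text
turn [-0.001  0.    -0.014]
turn [0.000e+00 1.000e-03 3.128e+00]
shift [ 0.0037 -0.0007  0.019 ] j7 0.13 t 11.75 pos [621.2 -22.5 223.5] gap 0.31 tiltZ [-0.001 -0.    -1.   ]
```

Request:
move_arm(commands=[[0.003, -0.001, 0.012, 0, 0, 0, 0], [0.003, -0.001, 0.019, 0, 0, 0, 0], [0.003, -0.001, 0.019, 0, 0, 0, 0], [0.003, -0.001, 0.019, 0, 0, 0, 0]])

```text
time_s: 12.15
tcp_pos: [0.6205, -0.0193, 0.2047]
tcp_rot: [0.753, 0.657, 0.0, -0.0]
force: [0.1, 1.2, -0.9]
finger_gap: 0.307
finger_force: 15.0
```

```bash
python3 go.py 621 -18.8 204.5 -7
```

```text
turn [-0.    -0.    -0.014]
turn [-0.     0.     3.128]
shift [0.0006 0.0004 0.0002] j7 0.14 t 12.15 pos [620.5 -19.3 204.7] gap 0.31 tiltZ [-0.  0. -1.]
```

Request:
move_arm(commands=[[0, 0, 0, 0, 0, 0, 0.55], [0, 0, 0, 0, 0, 0, 0.55], [0, 0, 0, 0, 0, 0, 0.55], [0, 0, 0, 0, 0, 0, 0.55], [0, 0, -0.03, 0, 0, 0, 0.55], [0, 0, -0.08, 0, 0, 0, 0.55], [0, 0, -0.1, 0, 0, 0, 0.55], [0, 0, -0.1, 0, 0, 0, 0.55]])

```text
time_s: 12.95
tcp_pos: [0.6217, -0.0199, 0.3087]
tcp_rot: [0.754, 0.657, 0.003, 0.002]
force: [0.7, -0.2, 0.1]
finger_gap: 0.551
finger_force: 0.0
```

```bash
python3 go.py 458 -89 300 -11
```

```text
turn [ 0.007 -0.002  0.056]
turn [ 3.000e-03  1.100e-02 -3.086e+00]
shift [-0.0907 -0.1529  0.0074] j7 0.08 t 12.95 pos [621.7 -19.9 308.7] gap 0.55 tiltZ [ 0.008  0.001 -1.   ]
```

Request:
move_arm(commands=[[-0.091, -0.153, 0, 0, 0, 0.06, 0.6], [-0.091, -0.153, 0, 0, 0, 0.06, 0.6], [-0.091, -0.153, 0, 0, 0, 0.06, 0.6], [-0.091, -0.153, 0, 0, 0, 0.06, 0.6], [-0.091, -0.153, 0.03, 0, 0, 0.06, 0.6], [-0.091, -0.153, 0.05, 0, 0, 0.06, 0.6], [-0.091, -0.153, 0.05, 0, 0, 0.06, 0.6], [-0.091, -0.153, 0.05, 0, 0, 0.06, 0.6]])

```text
time_s: 13.75
tcp_pos: [0.4565, -0.0888, 0.2544]
tcp_rot: [0.773, 0.634, -0.001, -0.0]
force: [0.6, -0.1, 0.1]
finger_gap: 0.603
finger_force: 0.0
```

```bash
python3 go.py 458 -89 187 -11; python3 - <<'E'
from h import *
p,d=grab_frame("top")
for n in("car_yellow","eraser"):
  for a in silhouettes("top",n)[:1]:
    P=cloud("top",a["mask"],d); print(n,a["conf"],np.median(P,0)*1000,rect(P))
E
```

```text
turn [-0.002  0.001 -0.004]
turn [1.000e-03 2.000e-03 3.137e+00]
shift [0.0001 0.0016 0.0674] j7 0.19 t 13.75 pos [456.5 -88.8 254.4] gap 0.6 tiltZ [-0.002 -0.    -1.   ]
car_yellow 0.54 [616.69492534 -18.28546029  37.22118802] (array([619. , -19.5]), 34.6, 64.3, 77.4)
eraser 0.56 [ 608.08723913 -104.4781271    28.92554797] (array([ 608.4, -103.3]), 18.8, 41.9, 87.0)
```

Car and eraser are well placed. Next, the reel.

Request:
move_arm(commands=[[0, 0.001, 0.03, 0, 0, 0, 0.6], [0, 0.001, 0.055, 0, 0, 0, 0.6], [0, 0.001, 0.068, 0, 0, 0, 0.6], [0, 0.001, 0.068, 0, 0, 0, 0.6], [0, 0.001, 0.068, 0, 0, 0, 0], [0, 0.001, 0.068, 0, 0, 0, 0], [0, 0.001, 0.068, 0, 0, 0, 0], [0, 0.001, 0.068, 0, 0, 0, 0]], squeeze=15)

```text
time_s: 14.7
tcp_pos: [0.4579, -0.089, 0.1874]
tcp_rot: [0.773, 0.635, 0.001, 0.0]
force: [0.5, 0.2, -0.4]
finger_gap: 0.321
finger_force: 0.0
```

Request:
move_arm(commands=[[0, 0, 0, 0, 0, 0, 0], [0, 0, 0, 0, 0, 0, 0], [0, 0, 0, 0, 0, 0, 0], [0, 0, 0, 0, 0, 0, 0], [0, 0, 0, 0, 0, 0, 0]])

```text
time_s: 15.2
tcp_pos: [0.4576, -0.089, 0.187]
tcp_rot: [0.773, 0.635, 0.0, -0.0]
force: [-1.4, 1.4, 5.0]
finger_gap: 0.272
finger_force: 15.3
```

Request:
move_arm(commands=[[0, 0, -0.03, 0, 0, 0, 0], [0, 0, -0.07, 0, 0, 0, 0], [0, 0, -0.11, 0, 0, 0, 0], [0, 0, -0.11, 0, 0, 0, 0]])

```text
time_s: 15.6
tcp_pos: [0.4593, -0.0897, 0.3009]
tcp_rot: [0.773, 0.634, 0.004, 0.003]
force: [0.7, -0.8, -0.9]
finger_gap: 0.27
finger_force: 14.9
```

```bash
python3 go.py 631 65.6 300 -7;python3 - <<'E'
from h import *
p,d=grab_frame("side"); cv2.imwrite("pics/s3.png",cv2.resize(p[90:300,130:410,::-1],(800,600)))
E
```

```text
turn [ 0.01  -0.002 -0.074]
turn [-3.000e-03 -1.500e-02  3.067e+00]
shift [0.1858 0.1381 0.0027] j7 0.14 t 15.6 pos [459.3 -89.7 300.9] gap 0.27 tiltZ [ 0.01  0.   -1.  ]
```

View pics/s3.png

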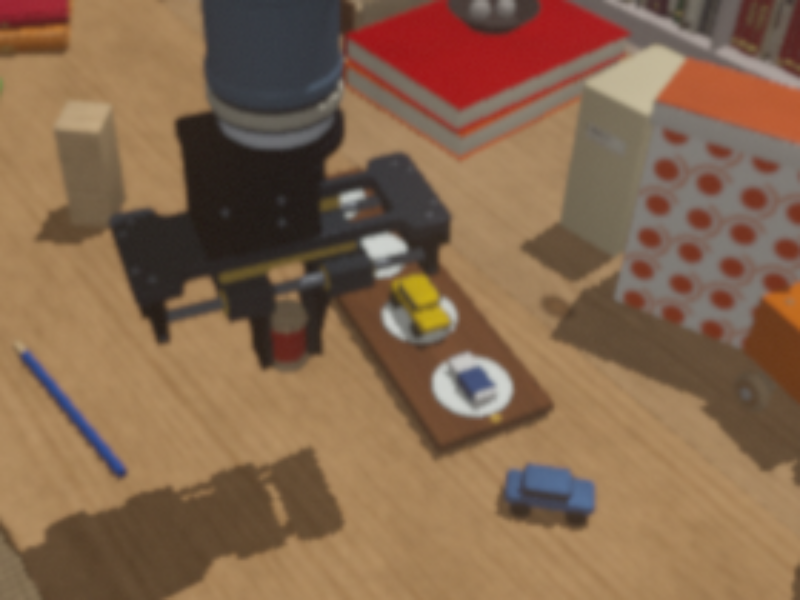

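The side view shows the reel held upright between the fingertips at (290,335), with the car at (420,305) and the eraser at (470,380) on their discs. The finger gap is about 4 mm narrower than the flange, so I'll check how the reel sits in the hand.

```bash
python3 - <<'E'
from h import *
for c in("side",):
    p,d=grab_frame(c); o=get_obs(); print(o["tcp_pos"],o["finger_gap"])
    for a in silhouettes(c,"thread_reel")[:1]:
        P=cloud(c,a["mask"],d)*1000; P=P[np.linalg.norm(P[:,:2]-[458,-90],axis=1)<40]; print(a["conf"],a["bbox"],len(P))
        for lo in range(94,150,4):
            Q=P[(P[:,2]>=lo)&(P[:,2]<lo+4)]
            if len(Q)>3: print(lo,len(Q),Q[:,:2].min(0).round(),Q[:,:2].max(0).round(),np.median(Q,0).round())
E
```

```text
[ 0.45766877 -0.08884506  0.29730799] 0.2702689877600604
0.79 [222.8, 196.9, 240.6, 224.3] 266
110 11 [ 448. -103.] [468. -94.] [ 454. -101.  113.]
114 32 [ 448. -105.] [472. -92.] [456. -99. 116.]
118 14 [ 448. -102.] [471. -94.] [ 457. -100.  120.]
122 16 [ 449. -102.] [466. -92.] [454. -99. 123.]
126 17 [ 448. -102.] [467. -94.] [ 458. -101.  128.]
130 18 [ 449. -102.] [467. -94.] [ 454. -100.  132.]
134 18 [ 448. -102.] [467. -92.] [ 456. -100.  136.]
138 18 [ 448. -102.] [467. -92.] [455. -99. 140.]
142 16 [ 447. -102.] [466. -93.] [ 455. -100.  143.]
146 18 [ 447. -104.] [469. -89.] [ 455. -100.  149.]
```

The reel is centred and upright. Proceed to pad_1.

Request:
move_arm(commands=[[0.186, 0.138, 0, 0, 0, -0.08, 0], [0.186, 0.138, 0, 0, 0, -0.08, 0], [0.186, 0.138, 0, 0, 0, -0.08, 0], [0.186, 0.138, 0, 0, 0, -0.08, 0], [0.186, 0.138, 0, 0, 0, -0.08, 0], [0.186, 0.138, 0.03, 0, 0, -0.08, 0], [0.186, 0.138, 0.055, 0, 0, -0.08, 0], [0.186, 0.138, 0.055, 0, 0, -0.08, 0]])

```text
time_s: 16.55
tcp_pos: [0.627, 0.0668, 0.236]
tcp_rot: [0.747, 0.665, -0.005, -0.003]
force: [0.2, -0.3, -1.1]
finger_gap: 0.273
finger_force: 14.9
```

```bash
python3 go.py 631 65.6 204 -7
```

```text
turn [-0.011  0.003  0.006]
turn [-0.005 -0.017 -3.135]
shift [-0.0006  0.0045  0.0319] j7 0.01 t 16.55 pos [627.   66.8 236. ] gap 0.27 tiltZ [-0.011 -0.002 -1.   ]
```

Request:
move_arm(commands=[[0, 0.002, 0.015, 0, 0, 0, 0], [0, 0.002, 0.015, 0, 0, 0, 0], [0, 0.002, 0.015, 0, 0, 0, 0], [0, 0.002, 0.015, 0, 0, 0, 0]])

```text
time_s: 16.95
tcp_pos: [0.6315, 0.0662, 0.2277]
tcp_rot: [0.747, 0.665, 0.001, 0.0]
force: [-0.6, -0.8, -1.3]
finger_gap: 0.272
finger_force: 14.9
```

```bash
python3 go.py 631 65.6 204 -7
```

```text
turn [ 0.002 -0.001  0.006]
turn [ 1.000e-03  3.000e-03 -3.136e+00]
shift [-0.0006 -0.0005  0.0237] j7 0.02 t 16.95 pos [631.5  66.2 227.7] gap 0.27 tiltZ [ 0.002  0.    -1.   ]
```

Request:
move_arm(commands=[[0, 0, 0.01, 0, 0, 0, 0], [0, 0, 0.018, 0, 0, 0, 0], [0, 0, 0.023, 0, 0, 0, 0], [0, 0, 0.023, 0, 0, 0, 0], [0, 0, 0.023, 0, 0, 0, 0]])

```text
time_s: 17.45
tcp_pos: [0.6308, 0.0665, 0.2039]
tcp_rot: [0.747, 0.665, -0.0, -0.001]
force: [-3.4, -0.1, 5.7]
finger_gap: 0.271
finger_force: 15.4
```

```bash
python3 go.py 631 65.6 204 -7
```

```text
turn [-0.002 -0.001  0.006]
turn [ 1.000e-03 -3.000e-03 -3.135e+00]
shift [-0.0008  0.0003 -0.0001] j7 0.03 t 17.45 pos [630.8  66.5 203.9] gap 0.27 tiltZ [-0.002  0.001 -1.   ]
```

Request:
move_arm(commands=[[0, 0, 0, 0, 0, 0, 0.55], [0, 0, 0, 0, 0, 0, 0.55], [0, 0, 0, 0, 0, 0, 0.55], [0, 0, 0, 0, 0, 0, 0.55], [0, 0, -0.03, 0, 0, 0, 0.55], [0, 0, -0.07, 0, 0, 0, 0.55], [0, 0, -0.12, 0, 0, 0, 0.55], [0, 0, -0.17, 0, 0, 0, 0.55]])

```text
time_s: 18.25
tcp_pos: [0.6309, 0.0663, 0.3749]
tcp_rot: [0.747, 0.665, -0.001, -0.0]
force: [0.9, -0.2, -0.3]
finger_gap: 0.55
finger_force: 0.0
```

```bash
python3 go.py 459 261 380 52
```

```text
turn [-1.000e-03 -0.000e+00 -1.024e+00]
turn [-0.000e+00  2.000e-03  2.118e+00]
shift [ 0.1735 -0.1933 -0.0049] j7 -0.06 t 18.25 pos [630.9  66.3 374.9] gap 0.55 tiltZ [-0.001 -0.    -1.   ]
```

Request:
move_arm(commands=[[0.174, -0.193, -0.015, 0, 0, -1.02, 1], [0.174, -0.193, -0.015, 0, 0, -1.02, 1], [0.174, -0.193, -0.015, 0, 0, -1.02, 1], [0.174, -0.193, -0.015, 0, 0, -1.02, 1], [0.174, -0.193, -0.015, 0, 0, -1.02, 1], [0.174, -0.193, -0.015, 0, 0, -1.02, 1], [0.174, -0.193, -0.015, 0, 0, -1.02, 1], [0.174, -0.193, -0.015, 0, 0, -1.02, 1]])

```text
time_s: 19.05
tcp_pos: [0.4592, 0.2618, 0.3888]
tcp_rot: [0.327, 0.945, 0.0, -0.0]
force: [0.3, -0.7, 0.3]
finger_gap: 0.995
finger_force: 0.0
```

```bash
python3 go.py 459 261 230 52; python3 - <<'E'
from h import *
p,d=grab_frame("top")
cv2.imwrite("pics/t4.png",cv2.resize(p[130:280,110:370,::-1],(800,462)))
for a in silhouettes("top","thread_reel")[:1]:
    P=cloud("top",a["mask"],d); print(a["conf"],np.median(P,0)*1000,rect(P[P[:,2]>.05]))
p,d=grab_frame("side")
cv2.imwrite("pics/s4.png",cv2.resize(p[90:300,130:410,::-1],(800,600)))
for a in silhouettes("side","peg_block")[:1]:
    P=cloud("side",a["mask"],d);T=P[(P[:,2]>.1)&(P[:,2]<.112)]; print(a["conf"],len(T),rect(T))
E
```

```text
turn [ 0.    -0.    -0.003]
turn [-0.    -0.     3.139]
shift [-0.0004 -0.0008  0.1588] j7 0.38 t 19.05 pos [459.2 261.8 388.8] gap 0.99 tiltZ [ 0.  0. -1.]
0.65 [626.36777944  66.47043369  54.76939326] (array([630. ,  66.3]), 25.4, 26.1, 137.7)
```

View pics/t4.png

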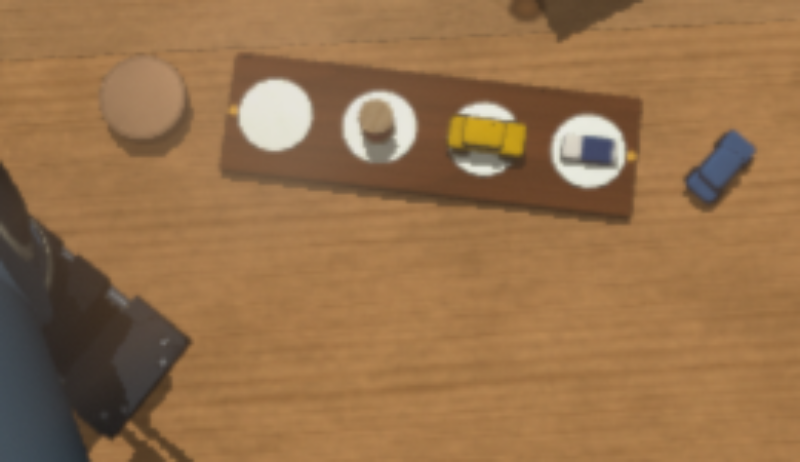

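View pics/s4.png

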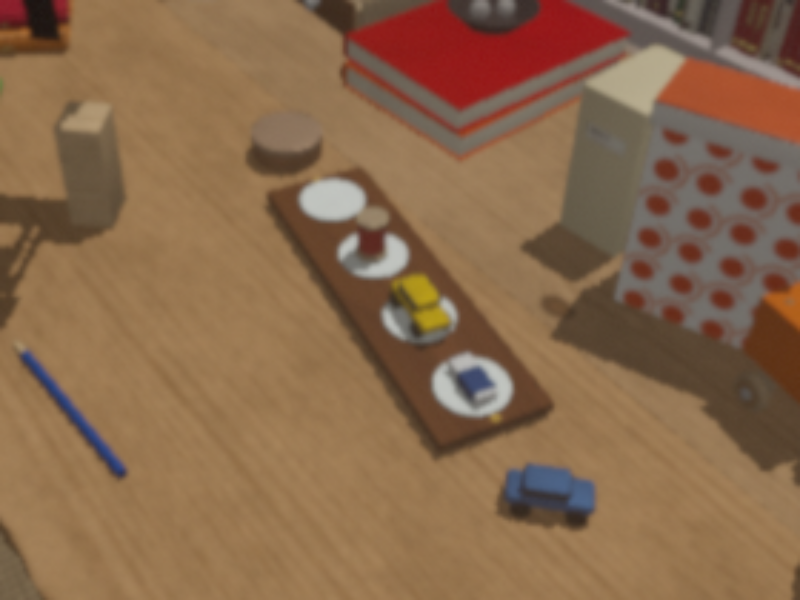

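Reel, car and eraser stand centred on discs 1–3 at (378,122), (487,138) and (588,150) in the top crop. Now the block.

Request:
move_arm(commands=[[0, 0, 0.04, 0, 0, 0, 1], [0, 0, 0.08, 0, 0, 0, 1], [0, 0, 0.115, 0, 0, 0, 1], [0, 0, 0.14, 0, 0, 0, 1], [0, 0, 0.155, 0, 0, 0, 1], [0, 0, 0.155, 0, 0, 0, 1], [0, 0, 0.155, 0, 0, 0, 0], [0, 0, 0.155, 0, 0, 0, 0]], squeeze=20)

```text
time_s: 20.05
tcp_pos: [0.4602, 0.2616, 0.2348]
tcp_rot: [0.328, 0.945, 0.001, 0.001]
force: [-0.6, -0.1, 0.5]
finger_gap: 0.895
finger_force: 0.0
```

Request:
move_arm(commands=[[0, 0, 0, 0, 0, 0, 0], [0, 0, 0, 0, 0, 0, 0], [0, 0, 0, 0, 0, 0, 0], [0, 0, 0, 0, 0, 0, 0], [0, 0, 0, 0, 0, 0, 0], [0, 0, 0, 0, 0, 0, 0], [0, 0, 0, 0, 0, 0, 0], [0, 0, 0, 0, 0, 0, 0]])

```text
time_s: 20.85
tcp_pos: [0.4597, 0.2616, 0.2339]
tcp_rot: [0.327, 0.945, 0.0, 0.0]
force: [-0.6, -0.2, 3.5]
finger_gap: 0.512
finger_force: 20.0
```

```bash
python3 go.py 459 261 234 52
```

```text
turn [ 0.    -0.    -0.004]
turn [-0.    -0.     3.138]
shift [ 0.0002 -0.0009 -0.0001] j7 0.45 t 20.85 pos [459.7 261.6 233.9] gap 0.51 tiltZ [ 0.  0. -1.]
```

Request:
move_arm(commands=[[0, 0, -0.03, 0, 0, 0, 0], [0, 0, -0.07, 0, 0, 0, 0], [0, 0, -0.1, 0, 0, 0, 0], [0, 0, -0.12, 0, 0, 0, 0], [0, 0, -0.12, 0, 0, 0, 0], [0, 0, -0.12, 0, 0, 0, 0]])

```text
time_s: 21.45
tcp_pos: [0.4592, 0.2613, 0.353]
tcp_rot: [0.327, 0.945, -0.0, -0.0]
force: [0.8, -0.0, -2.0]
finger_gap: 0.517
finger_force: 20.0
```

```bash
python3 go.py 641.2 150.1 350 -7; python3 - <<'E'
from h import *
p,d=grab_frame("side")
for a in silhouettes("side","peg_block")[:1]:
    P=cloud("side",a["mask"],d)*1000
    for lo in range(110,170,10):
        Q=P[(P[:,2]>=lo)&(P[:,2]<lo+10)]
        if len(Q)>5: print(lo,len(Q),Q.min(0).round(),Q.max(0).round())
E
```

```text
turn [-1.000e-03  0.000e+00  1.026e+00]
turn [-0.000e+00 -1.000e-03 -2.115e+00]
shift [-0.2118  0.0252  0.0029] j7 0.39 t 21.45 pos [459.2 261.3 353. ] gap 0.52 tiltZ [-0.001 -0.    -1.   ]
120 68 [433. 232. 121.] [479. 256. 130.]
130 69 [433. 232. 130.] [482. 260. 140.]
140 84 [433. 229. 140.] [482. 258. 150.]
150 77 [433. 232. 150.] [484. 263. 160.]
160 57 [435. 233. 160.] [483. 260. 169.]
```

Request:
move_arm(commands=[[-0.212, 0.025, 0, 0, 0, 1.03, 0], [-0.212, 0.025, 0, 0, 0, 1.03, 0], [-0.212, 0.025, 0, 0, 0, 1.03, 0], [-0.212, 0.025, 0, 0, 0, 1.03, 0], [-0.212, 0.025, 0, 0, 0, 1.03, 0], [-0.212, 0.025, 0, 0, 0, 1.03, 0], [-0.212, 0.025, 0, 0, 0, 1.03, 0], [-0.212, 0.025, 0, 0, 0, 1.03, 0]])

```text
time_s: 22.35
tcp_pos: [0.6414, 0.1502, 0.3514]
tcp_rot: [0.75, 0.661, -0.002, -0.0]
force: [0.2, -0.3, -1.0]
finger_gap: 0.517
finger_force: 20.0
```

```bash
python3 go.py 641.2 150.1 270 -7
```

```text
turn [-0.003  0.002 -0.004]
turn [0.004 0.005 3.138]
shift [0.0001 0.0001 0.0814] j7 -0.17 t 22.35 pos [641.4 150.2 351.4] gap 0.52 tiltZ [-0.003 -0.002 -1.   ]
```

Request:
move_arm(commands=[[0, 0, 0.03, 0, 0, 0, 0], [0, 0, 0.06, 0, 0, 0, 0], [0, 0, 0.078, 0, 0, 0, 0], [0, 0, 0.085, 0, 0, 0, 0], [0, 0, 0.085, 0, 0, 0, 0], [0, 0, 0.085, 0, 0, 0, 0]])

```text
time_s: 22.95
tcp_pos: [0.6421, 0.15, 0.2694]
tcp_rot: [0.75, 0.662, 0.0, 0.0]
force: [-0.2, 0.1, -0.4]
finger_gap: 0.516
finger_force: 20.0
```

```bash
python3 go.py 641.2 150.1 251 -7
```

```text
turn [ 0.001 -0.    -0.003]
turn [-1.000e-03 -2.000e-03  3.139e+00]
shift [-0.     -0.0009  0.0184] j7 -0.12 t 22.95 pos [642.1 150.  269.4] gap 0.52 tiltZ [ 0.001  0.    -1.   ]
```

Request:
move_arm(commands=[[0, -0.001, 0.01, 0, 0, 0, 0], [0, -0.001, 0.015, 0, 0, 0, 0], [0, -0.001, 0.018, 0, 0, 0, 0], [0, -0.001, 0.018, 0, 0, 0, 0], [0, -0.001, 0.018, 0, 0, 0, 0]])

```text
time_s: 23.45
tcp_pos: [0.6406, 0.1502, 0.251]
tcp_rot: [0.75, 0.661, 0.0, -0.0]
force: [-2.0, -0.7, 1.6]
finger_gap: 0.517
finger_force: 20.0
```

Request:
move_arm(commands=[[0, 0, 0, 0, 0, 0, 0.85], [0, 0, 0, 0, 0, 0, 0.85], [0, 0, 0, 0, 0, 0, 0.85], [0, 0, 0, 0, 0, 0, 0.85], [0, 0, -0.03, 0, 0, 0, 0.85], [0, 0, -0.07, 0, 0, 0, 0.85], [0, 0, -0.12, 0, 0, 0, 0.85], [0, 0, -0.17, 0, 0, 0, 0.85]])

```text
time_s: 24.25
tcp_pos: [0.6404, 0.1501, 0.4222]
tcp_rot: [0.75, 0.661, -0.0, -0.0]
force: [-0.3, 1.2, -0.2]
finger_gap: 0.851
finger_force: 0.0
```

Request:
move_arm(commands=[[0, -0.05, 0, 0, 0, 0, 0.85], [0.05, -0.1, 0, 0, 0, 0, 0.85], [0.1, -0.14, 0, 0, 0, 0, 0.85], [0.14, -0.16, 0, 0, 0, 0, 0.85], [0.14, -0.16, 0, 0, 0, 0, 0.85], [0.14, -0.16, 0, 0, 0, 0, 0.85]])

```text
time_s: 24.85
tcp_pos: [0.4966, 0.3147, 0.4204]
tcp_rot: [0.747, 0.665, 0.0, -0.001]
force: [-0.1, 0.3, 0.2]
finger_gap: 0.848
finger_force: 0.0
```

```bash
python3 - <<'E'
from h import *
o=get_obs();print(o["time_s"],o["tcp_pos"])
for c in("top","side"):
    p,d=grab_frame(c)
    y0,x0=(130,110) if c=="top" else (90,130)
    cv2.imwrite(f"pics/f_{c}.png",cv2.resize(p[y0:y0+210,x0:x0+280,::-1],(800,600)))
    for n in("peg_block","thread_reel","car_yellow","eraser","pin_tin","car_blue"):
        for a in silhouettes(c,n)[:1]:
            P=cloud(c,a["mask"],d);zt=np.percentile(P[:,2],95);T=P[P[:,2]>zt-.01]
            print(c,n,round(a["conf"],2),round(zt*1000),rect(T))
E
```

```text
24.85 [0.49657788 0.31465172 0.42038868]
top peg_block 0.77 124 (array([640.1, 151.8]), 40.2, 45.5, 172.3)
top thread_reel 0.66 59 (array([629.8,  66.8]), 25.5, 26.0, 55.1)
top car_yellow 0.67 48 (array([619.9, -21.4]), 25.1, 52.4, 82.8)
top eraser 0.44 32 (array([ 610.2, -102.8]), 21.2, 44.9, 84.5)
top pin_tin 0.92 30 (array([653.7, 256.6]), 68.3, 69.9, 44.8)
top car_blue 0.64 31 (array([ 597.5, -210.2]), 24.2, 50.4, 134.9)
side peg_block 0.85 122 (array([640.7, 149.2]), 41.2, 45.8, 171.6)
side thread_reel 0.51 57 (array([629.8,  64.9]), 24.1, 25.5, 57.6)
side car_yellow 0.59 46 (array([620.4, -21.7]), 24.7, 55.3, 85.1)
side eraser 0.6 46 (array([619. , -21.4]), 23.3, 54.6, 82.2)
side pin_tin 0.86 28 (array([644.4, 260.1]), 44.7, 71.4, 60.0)
side car_blue 0.98 29 (array([ 598.1, -211.2]), 24.8, 56.6, 137.9)
```

View pics/f_side.png

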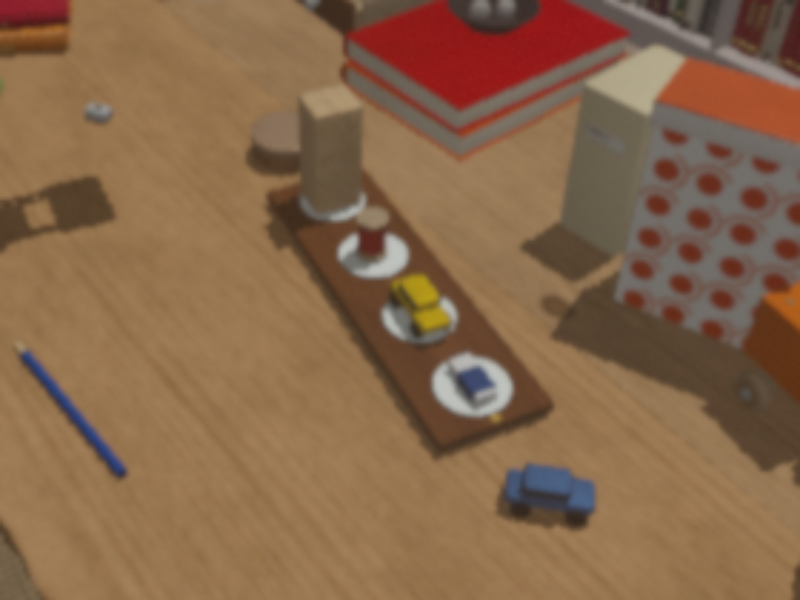

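View pics/f_top.png

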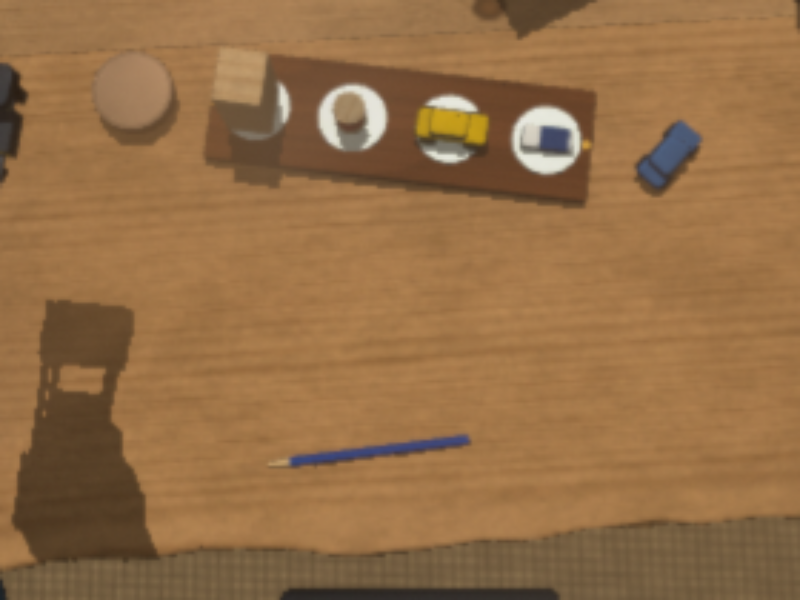

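Both views show block, reel, car and eraser upright on discs 0–3, each measured within about 3 mm of its disc centre. The tin and the blue car are where they were.

```bash
python3 -c "from station import sign_off; print(sign_off())"
```

```text
the job is handed in; nothing more can be done
None
```

The job is handed in: from tin to blue car, the block, reel, yellow car and eraser stand upright on their discs, each measured within about 3 mm of its disc's centre, with the tin and blue car not touched.

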